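# Break down the parts pile into its storage nests

### The arm

A 6-joint arm with a two-finger parallel gripper is mounted at the origin on a cart in front of the work surface, level with it; the furniture and walls round the work are solid. World frame = base frame: x ahead of the robot, y to its left, z up, the work surface at z = 0. Lengths are in m, angles in rad, forces in N, time in s.
With the tool pointing down it reaches from about 0.4 to 0.825 m from the base axis. Payload 7 kg.
Tool frame: the origin (TCP) lies midway between the tips of the shut fingers; the grasp point (between the pads) lies manip.grip_point_offset behind it (manip.grip_point_offset is the distance from the TCP to the grasp point, in m); z points along the fingers, y is the line along which they close (so a half turn about z gives the same grasp; the last joint's range is limited). The gripper opens to 88 mm and grips with 3 to 60 N. Pads are 19 mm wide; open, the fingers measure 130 mm over their backs; the gripper's body (78 mm by 193 mm) begins 47 mm behind the grasp point.
Start: joints at [-1.032, 0.359, 0.012, 0, -1.224, -0.288], TCP at [0.167, -0.654, 0.227] pointing down, gripper open.
Joint ranges: [-3.07, 3.07], [-1.43, 2.12], [-1.02, 1.25], [-3.03, 1.67], [-3.05, -0], [-3.03, 3.03]. Speed limits (rad/s): [2.39, 2.39, 3.01, 3.14, 3.14, 3.14].

### API

Orientations are given as a rotation vector (axis times angle).
In Python, from station import manip gives the robot as it stands. The module is installed in compiled form; this text tells all that it offers. Calls block until the motion is done:
- manip.move_ptp(position, orientation): joint-space move of the TCP to a pose.
- manip.line_to(position, orientation=None, vel=0.15): straight line of the TCP; orientation=None keeps the orientation; vel is the mean speed in m/s.
- manip.movej(angles): joint-space move.
- manip.let_go() and manip.grab(strength=None): open the fingers fully, or close them until they stop; strength is the grip in N (None keeps the last).
- manip.wait(seconds).
- manip.inverse_kinematics(position, orientation): joint angles nearest the present ones, or None.
- manip.snapshot(name): name is "side" or "top" or "wrist"; returns the picture (400x640x3 uint8, red, green, blue); there is no depth.
- manip.calibration(name): a dict with "vfov" (degrees; the focal length in pixels is half the picture's height over the tangent of half this angle, whatever the lens; pixels are square), "cx", "cy" (the principal point, pixels), "xyz" and "orientation" of the camera in the world. Camera axes: x right, y down, z forward; pixel columns grow to the right and rows downward; lengths in m; the calibration is good to about 2 mm. A picture is of the moment at which its call begins: read the wrist's pose just before it. calibration takes no time and is no camera call; for the wrist camera it gives the pose at the moment of the call.
A pose or a line that the arm cannot do raises manip.PlanningError and nothing moves.
- manip.sign_off(): hands the job in; it is judged then, once.
Readings, each from a call of its own:
- manip.read_time_s(): time.
- manip.read_joints(): joint angles.
- manip.read_joint_vel(): joint speeds.
- manip.read_joint_torque(): joint torques, N m.
- manip.read_tool_pos(): TCP position.
- manip.read_ee_rot(): TCP orientation.
- manip.read_contact_force(): force on the tool from outside, world axes, zero at the start.
- manip.read_moment(): the same for the moment, N m.
- manip.read_width(): opening from 0.0 (shut) to 1.0 (fully open).
- manip.read_finger_force(): force on a finger pad.
Only numpy, scipy, OpenCV 4.12 (cv2) and the standard library are available. Lean on these libraries where they do the work, as an engineer would, in place of code of your own. Each camera call takes 0.05 s, during which the arm holds its last target. There are 200 camera calls.

### The job

A jar, a solder reel, a carton and a flat tin have been piled on one another on the bench. Take the pile apart from the top down, one thing at a time, and set each upright and flat inside its own holder: the jar in the ring, the reel between the six pins, the carton between the corner angles of the shorter rectangular plate and the tin between those of the longer one, with their long sides along the plates'. Do not topple any of them, and leave the tape roll and the coax adapter beside the work where they lie.

Things in the scene. Friction and masses are not known exactly. Their poses are not given: they have to be found in the camera images.
- jar_mid (a point): Small plastic parts jar with a cream lid, 45 mm in diameter, 61 mm tall, 0.1 kg; on top of the pile. Point: its centre, half-way up; z up.
- reel_mid (a point): Reel of solder wire standing on its end, 45 mm tall, round flanges 55 mm in diameter; the top flange is only 5 mm thick and between the flanges it is thinner, so grip it by the rim of the top flange; 0.25 kg; second in the pile, under the jar. Point: its centre, half-way up; z up.
- carton_mid (a point): Blue and white cardboard carton, 56 mm along its x, 68 mm along its y, 40 mm tall, 0.12 kg; third in the pile. Grip across its 56 mm. Point: its centre, half-way up; z up.
- tin_mid (a point): Flat green lidded tin (lid stays shut), 60 mm along its x, 85 mm along its y, 18 mm tall, 0.06 kg; bottom of the pile, flat on the table. Grip across its 60 mm. Point: its centre, half-way up; z up.
- jar_seat (a point): The jar's place: square grey plastic plate, 82 mm a side, with one closed dark steel ring on it, inner diameter 62 mm, outer 70 mm, 12 mm high. Fixed to the table. Point: centre of the plate's upper face (4 mm above the table), where the jar's foot goes; z up.
- reel_seat (a point): The reel's place: round grey plastic plate, 98 mm in diameter, with six dark steel pins standing in a circle, 8 mm thick, 12 mm high, 72 mm clear between opposite pins. Fixed to the table. Point: centre of the plate's upper face (4 mm above the table); z up.
- carton_seat (a point): The carton's place: the shorter rectangular grey plastic plate (84 mm along its x, 96 mm along its y) with four dark steel corner angles 16 mm high round a clear space of 72 mm along its x by 84 mm along its y; the corner angles are 16 mm long inside, the middle of each side is open for the fingers. Fixed to the table. Point: centre of the plate's upper face (4 mm above the table); z up. The carton's 56 mm side goes along x.
- tin_seat (a point): The tin's place: the longer rectangular grey plastic plate (88 mm along its x, 113 mm along its y) with four low dark steel corner angles 8 mm high round a clear space of 76 mm along its x by 101 mm along its y; the corner angles are 16 mm long inside, the middle of each side is open for the fingers. Fixed to the table. Point: centre of the plate's upper face (4 mm above the table); z up. The tin's 60 mm side goes along x.
- tape_roll: Roll of clear tape lying flat, 87 mm in diameter, 24 mm tall; a bystander at the near edge of the table, right of the pile and the holders. Origin: centre of its underside.
- adapter: Pale coax adapter, 16 x 34 x 14 mm; a small bystander lying behind the work to the right, at the foot of the rack instrument. Origin: centre of its underside.
Things that resemble listed ones, but are neither listed nor needed, are in the scene too. What is shaped like the part that bears reel_mid but orange is not meant.

How it is judged:
By the outcome, as a careful person would: the job done as asked, in the order asked, and still so for the second after the job is handed in, with the robot touching nothing.
It also fails if it takes over 120 s, if anything falls off the work surface, if the arm or the gripper's body presses on something with over 40 N, if the wrist force passes 120 N, or if a joint passes its speed limit or range.

## Working session

There is one attempt and no reset: what is moved stays moved. The work goes in short steps, each a Python script; the robot and the scene stay as the last script left them, time stands still between calls to the robot, and variables do not carry over. Pictures are saved under pics/ and viewed, at most 14 in all, crops included, and the job is handed in when it is done.

```bash
mkdir -p pics
python3 - <<'E'
from station import manip
import cv2
for n in("top","side","wrist"):
    c=manip.calibration(n);print(n,c)
    cv2.imwrite(f"pics/{n}0.png",manip.snapshot(n)[...,::-1])
print(manip.grip_point_offset,manip.read_tool_pos(),manip.read_ee_rot(),manip.read_time_s())
E
```

```text
top {'vfov': 54.10929708398962, 'cx': 321.7034460898069, 'cy': 198.7464981902488, 'xyz': array([ 0.35076295, -0.03169925,  0.94442266]), 'orientation': array([-2.07949548,  2.1367796 , -0.24054638])}
side {'vfov': 48.99469958887342, 'cx': 321.32624504203824, 'cy': 199.0488275837474, 'xyz': array([0.1550814 , 0.67988136, 0.42550215]), 'orientation': array([-0.52220271,  2.31850433, -1.60101335])}
wrist {'vfov': 58.02953593760402, 'cx': 314.67897081456783, 'cy': 198.82444897008406, 'xyz': array([ 0.10343466, -0.66949944,  0.38430933]), 'orientation': array([1.82488577, 2.35172031, 0.29318345])}
0.0188 [ 0.16740475 -0.65354718  0.2258582 ] [ 3.92681372e-01 -3.11668434e+00 -1.89573433e-03] 0.15
```

View pics/top0.png

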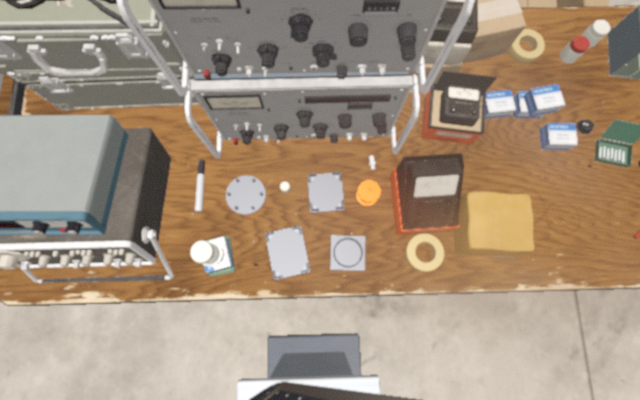

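View pics/side0.png

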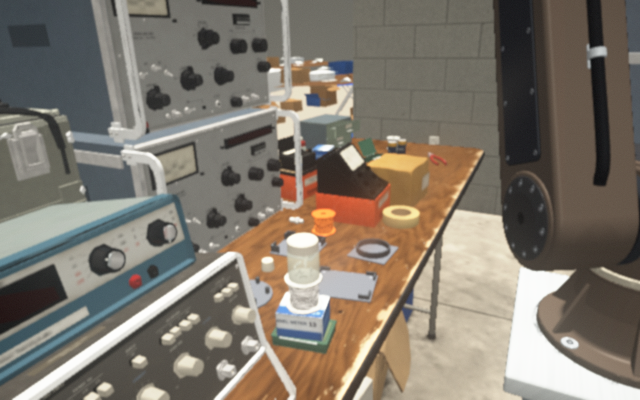

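The top view shows the pile at about (210,252), the reel plate at (246,195), the carton plate at (326,192), the tin plate at (288,252) and the jar plate at (348,252). The tape roll is at (425,252) and the adapter at about (373,162). The orange reel at (368,192) is a decoy. The side view shows the pile at about (303,290). Next I'll enlarge both.

```bash
cat > h.py <<'E'
import numpy as np, cv2
from scipy.spatial.transform import Rotation as R
def ray(c,px):
    f=200/np.tan(np.radians(c["vfov"]/2)); px=np.atleast_2d(np.asarray(px,float))
    d=np.c_[(px[:,0]-c["cx"])/f,(px[:,1]-c["cy"])/f,np.ones(len(px))]
    return R.from_rotvec(c["orientation"]).apply(d)
def onplane(c,px,z):
    d=ray(c,px); o=c["xyz"]; return (o+d*((z-o[2])/d[:,2])[:,None])[:,:2]
def zoom(img,x0,y0,x1,y1,s,name):
    cv2.imwrite("pics/"+name,cv2.resize(img[y0:y1,x0:x1,::-1],None,fx=s,fy=s,interpolation=cv2.INTER_CUBIC))
E
python3 - <<'E'
from h import *
from station import manip
t=manip.snapshot("top");s=manip.snapshot("side")
zoom(t,180,140,400,290,3.6,"t1.png") if 0 else zoom(t,180,140,390,285,3.8,"t1.png")
zoom(s,230,200,430,350,4,"s1.png")
c=manip.calibration("top")
print(onplane(c,[[246,195],[326,192],[288,252],[348,252],[425,252],[373,162],[215,255],[200,185],[165,220],[200,120],[380,130],[285,186]],0.004).round(3))
E
```

```text
[[ 0.575  0.145]
 [ 0.578 -0.053]
 [ 0.433  0.043]
 [ 0.429 -0.101]
 [ 0.424 -0.285]
 [ 0.652 -0.173]
 [ 0.431  0.216]
 [ 0.604  0.259]
 [ 0.518  0.34 ]
 [ 0.777  0.266]
 [ 0.737 -0.196]
 [ 0.596  0.049]]
```

View pics/t1.png

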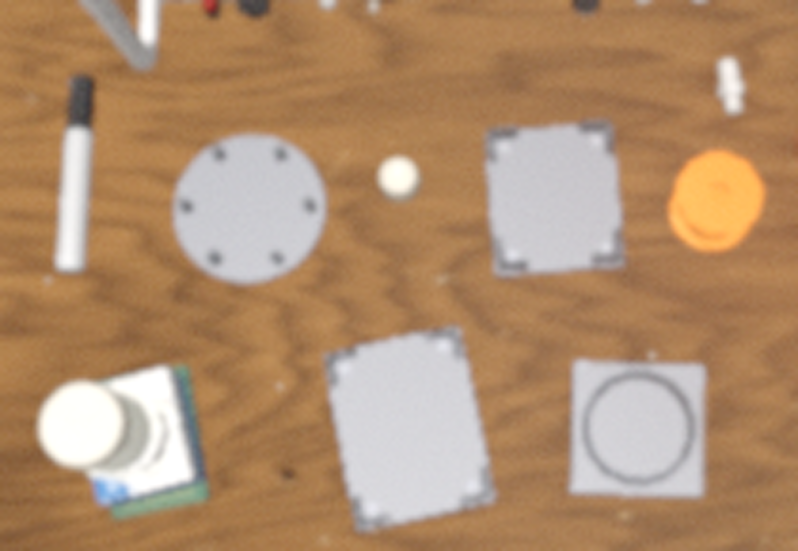

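View pics/s1.png

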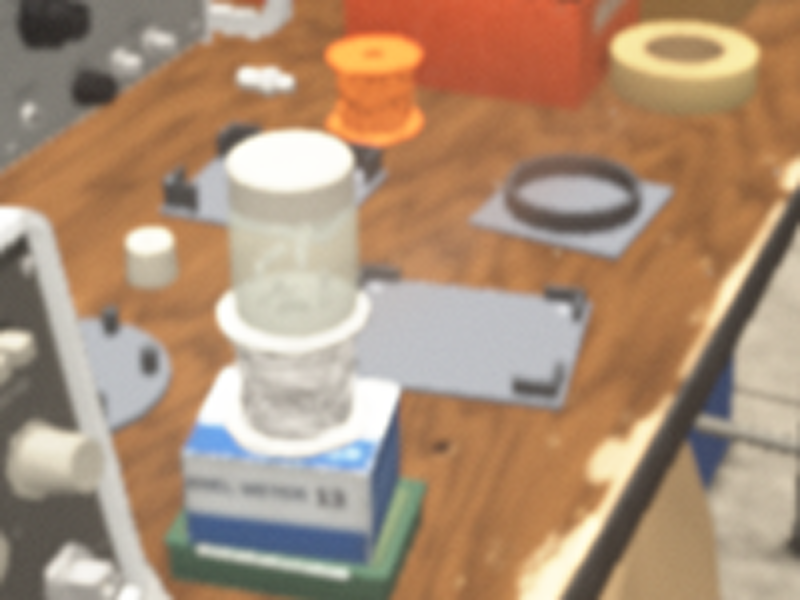

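The zooms show the whole pile: jar lid at top-view px (201.8,251.6) and side-view px (302.5,240), a pale reel below it, then the carton and the green tin. The short sides of all the rectangular parts run roughly along world y. The left instrument's white handle is close to the pile, so I'll triangulate that too.

```bash
cat > m.py <<'E'
from h import *
from station import manip
def seats(t,c):
    hsv=cv2.cvtColor(t,cv2.COLOR_RGB2HSV)
    m=((hsv[...,1]<45)&(hsv[...,2]>90)).astype(np.uint8)
    m=cv2.morphologyEx(m,cv2.MORPH_CLOSE,np.ones((5,5)))
    n,l,st,ce=cv2.connectedComponentsWithStats(m)
    out={}
    for k,p in dict(reel=(246,195),carton=(326,192),tin=(288,252),jar=(348,252)).items():
        i=l[p[1],p[0]]
        cnt=max(cv2.findContours((l==i).astype(np.uint8),0,cv2.CHAIN_APPROX_NONE)[0],key=cv2.contourArea)
        w=onplane(c,cnt[:,0],0.004).astype(np.float32)
        r=cv2.minAreaRect(w*1000); b=cv2.boxPoints(r)
        e=[b[1]-b[0],b[2]-b[1]]; e.sort(key=np.linalg.norm)
        a=np.degrees(np.arctan2(e[0][1],e[0][0]))%180
        out[k]=(np.array(r[0])/1000,a,np.sort(r[1]))
    return out
def tri(c1,p1,c2,p2):
    d1,d2=ray(c1,p1)[0],ray(c2,p2)[0]; A=np.c_[d1,-d2]
    s=np.linalg.lstsq(A,c2["xyz"]-c1["xyz"],rcond=None)[0]
    q1,q2=c1["xyz"]+s[0]*d1,c2["xyz"]+s[1]*d2
    return (q1+q2)/2,np.linalg.norm(q1-q2)
E
python3 - <<'E'
from m import *
ct,cs=manip.calibration("top"),manip.calibration("side")
t=manip.snapshot("top")
for k,v in seats(t,ct).items():print(k,v[0].round(4),v[1].round(1),v[2].round(1))
print("jar top",onplane(ct,[[201.8,251.6]],.164),tri(ct,[201.8,251.6],cs,[302.5,240]), onplane(cs,[[302.5,240]],.164))
# handle
print("handle",tri(ct,[150,232],cs,[238,257]),[onplane(ct,[[173,277]],z).round(3) for z in(0,.1,.2)],[onplane(ct,[[150,232]],z).round(3) for z in(0,.1,.2)])
# green tin, bluewhite carton corners (zoom px)
z=lambda x,y:(180+x/3.8,140+y/3.8)
print("tin",onplane(ct,[z(183,364),z(208,497),z(115,517)],.018).round(4))
print("carton",onplane(ct,[z(174,365),z(197,487),z(99,508)],.058).round(4))
print(R.from_rotvec(manip.read_ee_rot()).as_matrix().round(2))
E
```

```text
reel [0.5761 0.1461] 90.2 [96.2 96.7]
carton [ 0.5783 -0.051 ] 93.3 [85.2 97.7]
tin [0.4334 0.0449] 100.3 [ 90.4 115.5]
jar [ 0.4282 -0.0998] 178.2 [83.2 84.3]
jar top [[0.42434581 0.20043679]] (array([0.42510405, 0.20159419, 0.16088604]), np.float64(0.0010154258984357858)) [[0.42247973 0.20723767]]
handle (array([0.46316635, 0.29982077, 0.17460336]), np.float64(0.0033928948333491653)) [array([[0.382, 0.315]]), array([[0.379, 0.278]]), array([[0.375, 0.241]])] [array([[0.49 , 0.376]]), array([[0.476, 0.333]]), array([[0.461, 0.29 ]])]
tin [[0.4738 0.1829]
 [0.3916 0.1656]
 [0.3811 0.2221]]
carton [[0.468  0.179 ]
 [0.3958 0.1637]
 [0.3852 0.2206]]
[[-0.97 -0.25 -0.  ]
 [-0.25  0.97  0.  ]
 [ 0.    0.   -1.  ]]
```

The handle corner triangulates to about (0.463, 0.300, 0.175), within reach of the gripper body when it closes along y over the pile. I need a closer look at it.

Run:
```python
from h import *
from station import manip
a=manip.snapshot("top")[200:300,120:220,::-1];b=manip.snapshot("side")[230:400,200:340,::-1]
a=cv2.resize(a,(400,400),interpolation=2);b=cv2.resize(b,(400,486),interpolation=2)
a=cv2.copyMakeBorder(a,0,86,0,0,0)
cv2.imwrite("pics/hd.png",np.hstack([a,b]))
```

```text
(no output)
```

View pics/hd.png

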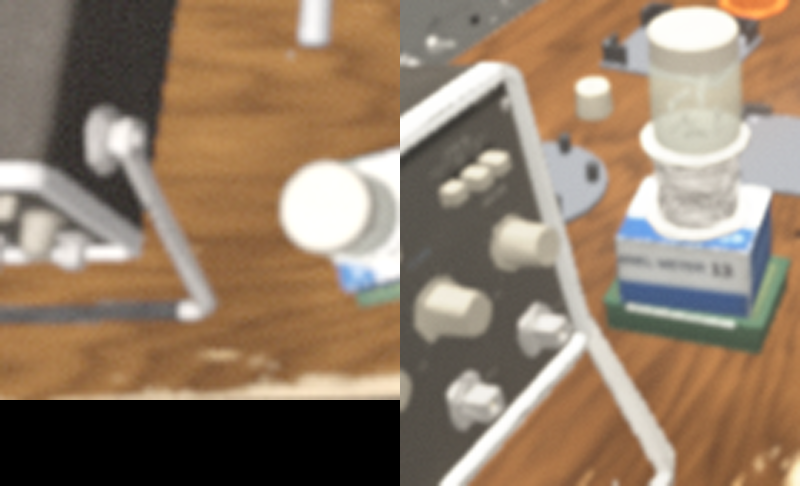

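Two separate parts are visible: the panel frame, and a bail stand whose arm runs from a pivot at top px (151,234) to a foot at top px (171,276) and side px (293,394).

Run:
```python
from m import *
ct,cs=manip.calibration("top"),manip.calibration("side")
for n,a,b in(("foot",(171.5,276),(293,394)),("ftop",(131,243),(238.5,254.5)),("fbot",(155,262),(263,347))):print(n,tri(ct,a,cs,b))
print([onplane(ct,[[155,235]],z).round(3) for z in(0,.05,.1,.15)])
print([onplane(ct,[[165,200]],z).round(3) for z in(0,.05,.1,.15)])
# IK/limits exploration
def down(a): 
    a=np.radians(a); y=np.array([np.cos(a),np.sin(a),0]);z=np.array([0,0,-1.]);x=np.cross(y,z)
    return R.from_matrix(np.c_[x,y,z]).as_rotvec()
for n,p in dict(pile=(.426,.2),jar=(.428,-.1),reel=(.576,.146),carton=(.578,-.051),tin=(.4334,.045)).items():
  for a in (10,95,100,190,280):
    r=manip.inverse_kinematics([*p,.15],down(a));print(n,a,None if r is None else r.round(2))
```

```text
foot (array([0.38378224, 0.31565689, 0.00719453]), np.float64(0.0006209043928198601))
ftop (array([0.44042232, 0.32594868, 0.19524943]), np.float64(0.002310066279099913))
fbot (array([0.41335945, 0.32782321, 0.0774496 ]), np.float64(0.0015848054183209082))
[array([[0.483, 0.364]]), array([[0.476, 0.343]]), array([[0.469, 0.322]]), array([[0.462, 0.301]])]
[array([[0.569, 0.345]]), array([[0.557, 0.325]]), array([[0.546, 0.305]]), array([[0.534, 0.285]])]
pile 10 [ 0.86  0.09 -0.53  0.   -0.95  2.46]
pile 95 [ 0.86  0.09 -0.53 -0.   -0.95 -2.34]
pile 100 [ 0.86  0.09 -0.53 -0.   -0.95 -2.25]
pile 190 [ 0.86  0.09 -0.53  0.   -0.95 -0.68]
pile 280 [ 0.86  0.09 -0.53  0.   -0.95  0.89]
jar 10 None
jar 95 [ 0.22  0.03 -0.59 -0.   -0.94 -1.71]
jar 100 [ 0.22  0.03 -0.59 -0.   -0.94 -1.62]
jar 190 [ 0.22  0.03 -0.59  0.   -0.94 -0.05]
jar 280 [ 0.22  0.03 -0.59  0.   -0.94  1.52]
reel 10 [ 0.58  0.29 -0.28  0.   -1.01  2.74]
reel 95 [ 0.58  0.29 -0.28 -0.   -1.01 -2.06]
reel 100 [ 0.58  0.29 -0.28 -0.   -1.01 -1.97]
reel 190 [ 0.58  0.29 -0.28  0.   -1.01 -0.4 ]
reel 280 [ 0.58  0.29 -0.28  0.   -1.01  1.17]
carton 10 None
carton 95 [ 0.25  0.27 -0.31 -0.   -1.   -1.73]
carton 100 [ 0.25  0.27 -0.31 -0.   -1.   -1.65]
carton 190 [ 0.25  0.27 -0.31  0.   -1.   -0.07]
carton 280 [ 0.25  0.27 -0.31  0.   -1.    1.5 ]
tin 10 [ 0.56  0.03 -0.6   0.   -0.94  2.76]
tin 95 [ 0.56  0.03 -0.6  -0.   -0.94 -2.04]
tin 100 [ 0.56  0.03 -0.6  -0.   -0.94 -1.96]
tin 190 [ 0.56  0.03 -0.6   0.   -0.94 -0.38]
tin 280 [ 0.56  0.03 -0.6   0.   -0.94  1.19]
```

Run:
```python
from m import *
ct,cs=manip.calibration("top"),manip.calibration("side")
for n,a,b in(("R low handle bottom",(397,150),(299,203)),("R low handle top",(421,88),(300,118)),("L low handle top",(189,95),(150,147)),("L up bottom",(185,93),(128,135)),("Rup bottom",(425,90),(283,117))):print(n,tri(ct,a,cs,b))
```

```text
R low handle bottom (array([ 0.67559827, -0.2309035 ,  0.02499253]), np.float64(0.0013076232007085465))
R low handle top (array([ 0.69876023, -0.24657004,  0.24559944]), np.float64(0.048146389603584624))
L low handle top (array([0.70094583, 0.19932979, 0.2703089 ]), np.float64(0.013117444170227838))
L up bottom (array([0.71063153, 0.21267043, 0.28461867]), np.float64(0.015538507424318039))
Rup bottom (array([ 0.72223094, -0.24878472,  0.23883212]), np.float64(0.0007334791769860495))
```

View pics/wrist0.png

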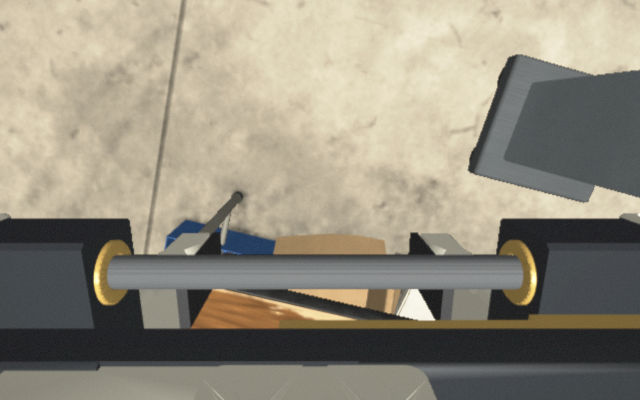

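The rack handles stand at x ≈ 0.68–0.70. I'll therefore keep the camera side of the gripper toward the robot by closing along the ~100° direction at the rear seats. For the jar I'll close along x.

```bash
cat >> m.py <<'E'
OFF=manip.grip_point_offset
def down(a):
    a=np.radians(a); y=np.array([np.cos(a),np.sin(a),0]);z=np.array([0,0,-1.])
    return R.from_matrix(np.c_[np.cross(y,z),y,z]).as_rotvec()
def stat(s):print(s,"t",round(manip.read_time_s(),1),manip.read_tool_pos().round(4),"w",round(manip.read_width()*88,1),"F",manip.read_contact_force().round(1),"ff",np.round(manip.read_finger_force(),1))
def pick(xy,a,z,N,lift,first=True):
    if first: manip.move_ptp([*xy,z+.1],down(a))
    manip.line_to([*xy,z],down(a)); stat("at pick"); manip.grab(N); stat("grabbed")
    manip.line_to([*xy,z+lift],vel=.1); stat("lifted")
def place(xy,a,z,zt,zr):
    manip.line_to([*xy,zt],down(a),vel=.2); manip.line_to([*xy,z+.012]); manip.line_to([*xy,z],vel=.03); stat("down")
    manip.let_go(); manip.line_to([*xy,zr]); stat("released")
def shots(n):
    for k,b in(("top",(180,140,390,285,3.8)),("side",(230,200,430,350,4))):
        im=manip.snapshot(k); np.save(f"{n}_{k}.npy",im); zoom(im,*b,f"{n}_{k}.png")
E
python3 - <<'E'
from m import *
manip.let_go()
manip.move_ptp([.3,-.35,.32],down(190))
manip.move_ptp([.4245,.2008,.27],down(190))
pick([.4245,.2008],190,.122,12,.07,False)
place([.4282,-.0998],190,.004+.038-OFF+.001,.19,.2)
manip.move_ptp([.35,-.25,.3],down(145))
shots("a")
E
```

```text
at pick t 5.1 [0.425  0.2011 0.1227] w 87.8 F [ 0.3  0.2 -0.1] ff 0.0
grabbed t 5.8 [0.4246 0.2009 0.1221] w 45.0 F [0.4 0.8 0.3] ff 12.0
lifted t 6.7 [0.4241 0.2005 0.1913] w 45.2 F [ 0.2  0.3 -1.8] ff 12.0
down t 10.1 [ 0.4281 -0.0999  0.0241] w 44.8 F [ 0.4 -0.5 -1.4] ff 12.0
released t 12.3 [ 0.4276 -0.0998  0.1992] w 88.0 F [-0.4 -0.5 -0.6] ff 0.0
```

View pics/a_top.png

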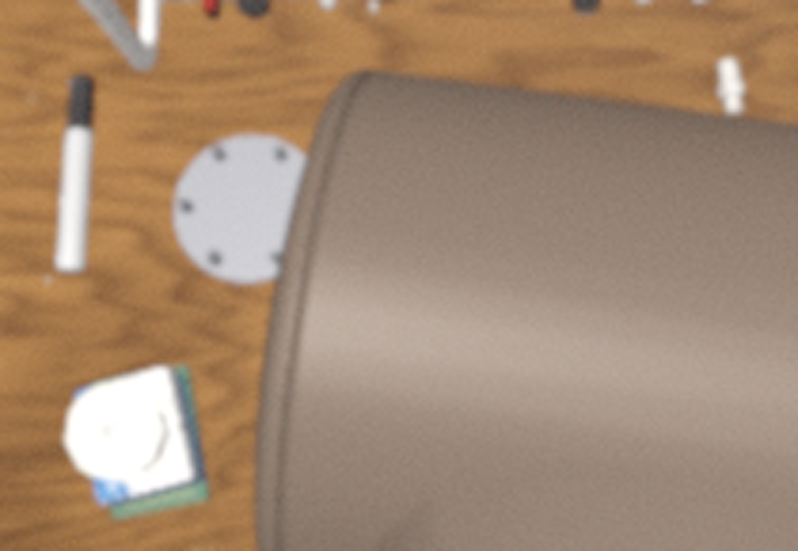

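View pics/a_side.png

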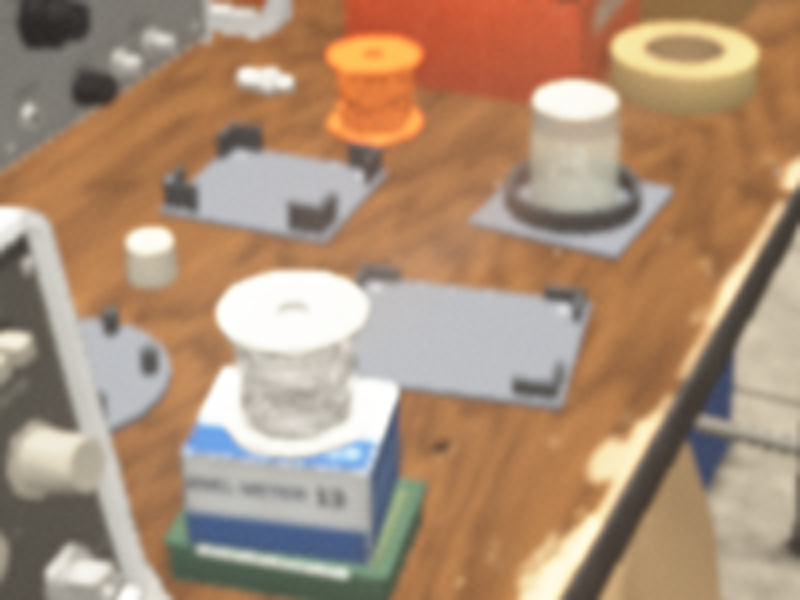

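The jar stands in its ring. The reel is undisturbed, with the flange centre at top px (210.3,253.9) and side px (303.3,277). Next is the reel.

Run:
```python
from m import *
ct,cs=manip.calibration("top"),manip.calibration("side")
a=onplane(ct,[[210.3,253.9]],.103)[0];b=tri(ct,[210.3,253.9],cs,[303.3,277]);print(a,b)
xy=(a+b[0][:2])/2
assert b[1]<.005
zg=.058+.0425-OFF
manip.move_ptp([*xy,.22],down(190))
pick(xy,190,zg,25,.06,False)
place([.5761,.1461],100,.004+.0425-OFF+.001,.14,.15)
manip.move_ptp([.35,-.25,.3],down(145))
shots("b")
```

```text
[0.4247191  0.20029829] (array([0.42582151, 0.20108785, 0.10187148]), np.float64(0.0021823287311576703))
at pick t 16.0 [0.4258 0.2009 0.0824] w 87.8 F [ 0.   0.2 -0.4] ff 0.0
grabbed t 16.7 [0.4257 0.2011 0.0819] w 52.1 F [-0.   1.1  1.8] ff 25.0
lifted t 17.4 [0.4247 0.2003 0.141 ] w 52.0 F [-0.1  0.5 -2.1] ff 25.0
down t 20.5 [0.5761 0.146  0.0286] w 51.7 F [-0.  -0.3 -2.3] ff 25.0
released t 22.2 [0.5755 0.1459 0.149 ] w 88.1 F [-0.1  0.5 -0.1] ff 0.0
```

```bash
cd pics; python3 -c "
import cv2,numpy as np
a=cv2.imread('b_top.png')[:,:330];b=cv2.imread('b_side.png')[:551,:440]
cv2.imwrite('b.png',np.hstack([a,b]))"
```

```text
(no output)
```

View pics/b.png

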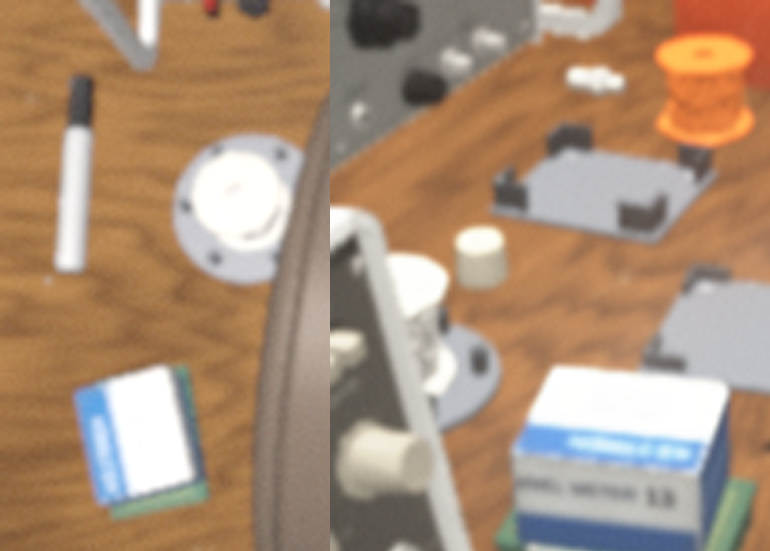

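The reel stands upright between the pins. The carton's corners in the zoom are (75,391), (170,364), (197,487) and (100,507), so it comes next. I'll bias the grasp 6 mm away from the bail.

Run:
```python
from m import *
ct=manip.calibration("top")
q=onplane(ct,np.array([[75,391],[170,364],[197,487],[100,507]])/3.8+[180,140],.058)
xy=q.mean(0); u=q[0]-q[1]+q[3]-q[2]; a=np.degrees(np.arctan2(u[1],u[0])); print(xy,a,np.linalg.norm(u)/2,np.linalg.norm(q[1]-q[2]))
assert 95<a<107
u/=np.linalg.norm(u); xy=xy-.006*u
manip.move_ptp([*xy,.18],down(a))
pick(xy,a,.018+.028-OFF,15,.07,False)
place([.5783,-.051],93.3,.004+.028-OFF+.001,.14,.15)
manip.move_ptp([.35,-.25,.3],down(145))
shots("c")
a=cv2.imread('pics/c_top.png')[:,:330];b=cv2.imread('pics/c_side.png')[:551,:440]
cv2.imwrite('pics/c.png',np.hstack([a,b]))
```

```text
[0.42606057 0.20063219] 102.33935661434924 0.05751316987449118 0.07502963598741536
at pick t 27.0 [0.4278 0.1951 0.0278] w 88.2 F [ 0.3  0.1 -0.2] ff 0.0
grabbed t 27.6 [0.4278 0.1954 0.0276] w 56.2 F [-0.6  3.   4. ] ff 15.0
lifted t 28.4 [0.4268 0.1943 0.0966] w 56.0 F [ 0.5 -0.4 -0.8] ff 15.0
down t 31.5 [ 0.5783 -0.0511  0.0141] w 56.4 F [ 0.9 -0.3 -1.6] ff 15.0
released t 33.3 [ 0.5776 -0.051   0.149 ] w 88.3 F [-0.2 -0.3 -0.3] ff 0.0
```

View pics/c.png

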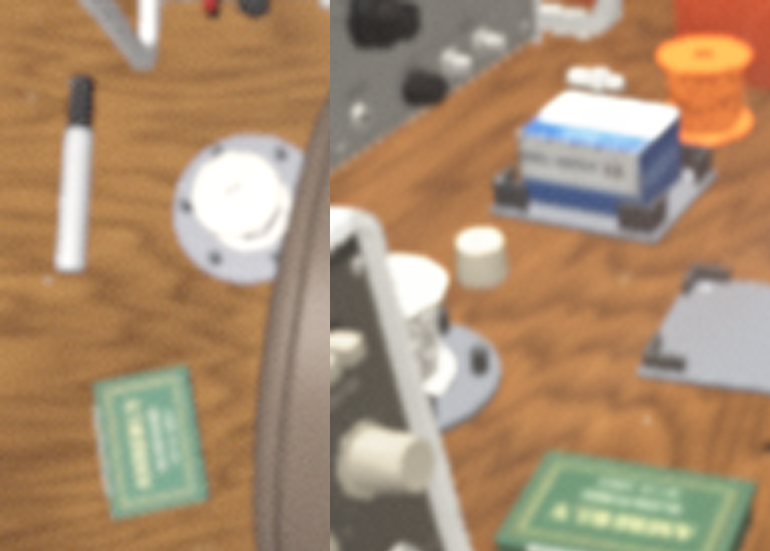

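The carton sits inside its angles. The tin's corners in the zoom are (94,382), (186,365), (208,497) and (115,518).

Run:
```python
from m import *
ct=manip.calibration("top")
q=onplane(ct,np.array([[94,382],[186,365],[208,497],[115,518]])/3.8+[180,140],.018)
xy=q.mean(0); u=q[0]-q[1]+q[3]-q[2]; a=np.degrees(np.arctan2(u[1],u[0])); print(xy,a,np.linalg.norm(u)/2,np.linalg.norm(q[1]-q[2]))
assert 93<a<108
u/=np.linalg.norm(u); xy=xy-.006*u
manip.move_ptp([*xy,.14],down(a))
pick(xy,a,.003,15,.08,False)
place([.4334,.0449],100.3,.0075,.083,.15)
manip.move_ptp([.3,-.35,.3],down(145))
shots("d")
a=cv2.imread('pics/d_top.png')[:,:400];b=cv2.imread('pics/d_side.png')[:551,200:600]
cv2.imwrite('pics/d.png',np.hstack([a,b]))
```

```text
[0.42728508 0.20166501] 100.07729036180118 0.05755227906469471 0.08296467983361912
at pick t 37.5 [0.4288 0.196  0.0036] w 88.0 F [ 0.2 -0.5  0.2] ff 0.0
grabbed t 38.1 [0.4286 0.196  0.0033] w 58.8 F [-0.2  0.3  5.3] ff 15.0
lifted t 39.0 [0.4279 0.1954 0.0824] w 59.0 F [ 0.4 -0.7 -0.8] ff 15.0
down t 41.1 [0.4334 0.0448 0.0075] w 58.9 F [-0.1 -0.7 -1. ] ff 15.0
released t 42.9 [0.4328 0.0447 0.1492] w 88.0 F [ 0.2  0.4 -0.3] ff 0.0
```

View pics/d.png

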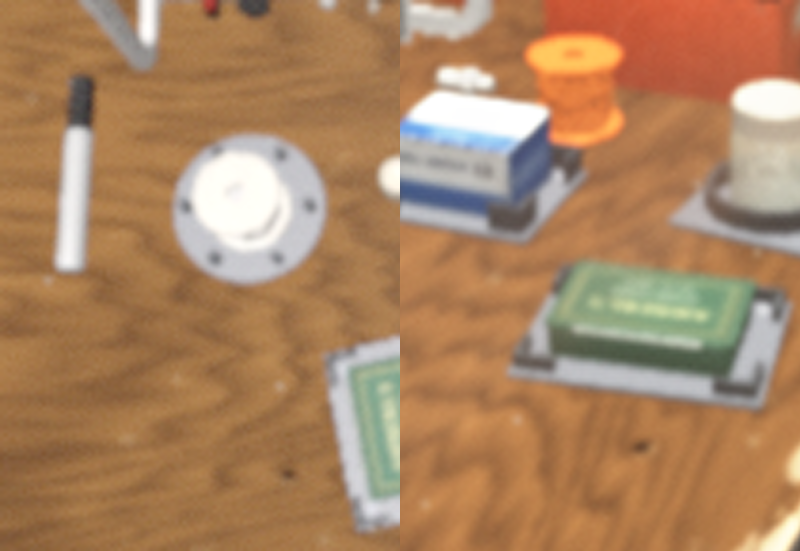

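The tin lies inside its angles in the side view. I'll do one last check of everything from above.

View pics/d_top.png

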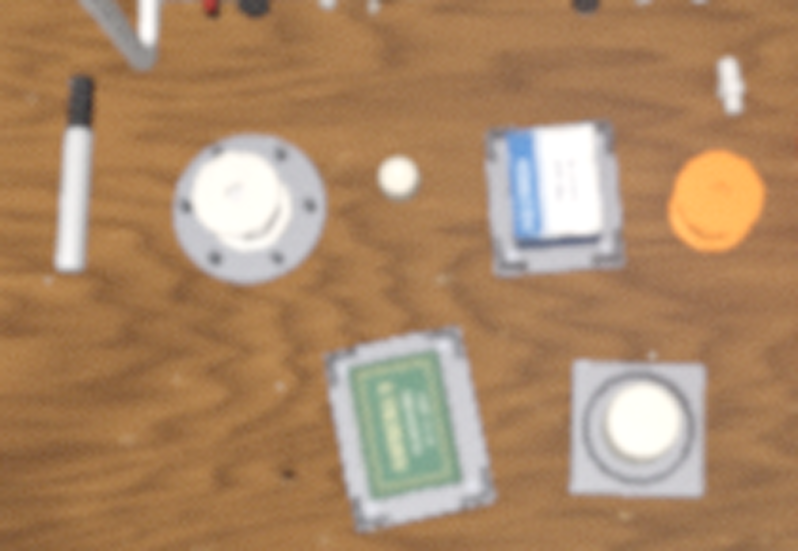

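All four are within their holders, and the bystanders in view haven't moved. Parallax explains the carton's apparent shift. Handing in.

```bash
python3 -c "
from station import manip
manip.wait(.3);print(manip.read_time_s(),manip.sign_off())"
```

```text
the job is handed in; nothing more can be done
44.925 None
```

The job is handed in at 44.9 s: jar, reel, carton and tin came off in that order, and each stands upright in its own holder in the final pictures, with the tape roll and adapter untouched.

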